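Bring the fired crucible into focus on the inspection rail

ROBOT

A 6-joint arm with a two-finger parallel gripper is mounted at the origin on a cart in front of the work surface, level with it; the furniture and walls round the work are solid. World frame = base frame: x ahead of the robot, y to its left, z up, the work surface at z = 0. Lengths are in m, angles in rad, forces in N, time in s.
With the tool pointing down it reaches from about 0.325 to 0.9 m from the base axis. Payload 3.5 kg.
Tool frame: the origin (TCP) lies midway between the tips of the shut fingers; the grasp point (between the pads) lies 19 mm behind it; z points along the fingers, x is the direction in which the jaws open and shut, and the axes are right-handed (so a half turn about z gives the same grasp; the last joint's range is limited). The gripper opens to 85 mm and grips with 20 to 120 N. Pads are 22 mm wide; open, the fingers measure 114 mm over their backs; the gripper's body (76 mm by 85 mm) begins 54 mm behind the grasp point. The pads swing forward as they close: fully open they stand 13 mm farther back than shut.
Start: joints at [1.057, 0.276, -0.026, 1.268, 0, 1.467], TCP at [0.25, 0.573, 0.231] pointing down, gripper open.
Joint ranges: [-3.12, 3.12], [-0.85, 1.88], [-1.08, 1.24], [-1.95, 2.15], [-1.57, 1.53], [-3.14, 3.14]. Speed limits (rad/s): [2.57, 2.57, 3.14, 3.14, 3.14, 3.14].

INTERFACE

Orientations are given as [roll, pitch, yaw] about the fixed x, y, z axes, in that order (R = Rz(yaw) Ry(pitch) Rx(roll)).
In Python, from bench import * gives the robot as it stands.
- The arm moves only by the tool move_arm, never from a script. Its arguments are lists of equal length, an entry for each row: "linear": the shift along the world's x, y, z in units of 50 mm (1.0 is 50 mm), a list of three; "rotation": the turn, a rotation vector about the world's x, y, z in degrees, a list of three; "jaw": the closure, from 0 (fully open) to 1 (shut). In form: {"linear": [[dx, dy, dz], ...], "rotation": [[ax, ay, az], ...], "jaw": [jaw, ...]}. A call has 1 to 20 rows; each row shifts and turns the commanded pose from where the row before left it; what a row does not reach is not made up. A row lasts 1/8 s, in which the tool goes at most 62.5 mm and 10.7 degrees, less where a joint would pass 70% of its speed; a pose out of reach is approached as far as the arm can. A call is refused whole if a number of a shift passes 1 or a number of a turn 10.7, either way. A call with a gripper value outside its range is refused whole. The fingers move at their own pace and stop on an object; "newtons" is the grip in N (left out, the last holds). Time passes only in rows, so rows that do not move let the fingers close. It gives the time, the measured TCP pose, the force and the opening at its end, in the units of the state.
- observe(): the state, without advancing time (a new reading comes with each control period).
- snapshot(name): name is "scene" or "top"; returns the picture (420x560x3 uint8, red, green, blue); there is no depth.
- get_calibration(name): a dict with "mtx" (3x3 intrinsics, pixels), "R" (3x3) and "t" (3): a world point X has camera coordinates R X + t. Camera axes: x right, y down, z forward; pixel columns grow to the right and rows downward; lengths in m; the calibration is good to about 2 mm. A picture is of the moment at which its call begins. get_calibration takes no time and is no camera call.
- finish_job(): hands the job in, once; it reports no verdict.
Trained networks look in the newest picture that a camera, given by its name, has taken for a name from the list of things; names that differ only in an ending like _2 or _b are one class to them, and where a whole thing is asked for, a point or a joint stands for the part that bears it (a point fixed in the world has none). Each returns a list of dicts, best first, with "score" (0 to 1); they miss things now and then, are a little off and sometimes report something else, mostly with a low value. They report only what shows in the picture. A call takes as long as a camera call.
- recognise(label, camera): "bbox" ([left, top, right, bottom] in pixels, round what is visible of it).
- spot_point(label, camera): "at" ([column, row] in pixels: a listed point, or the origin of a listed thing).
The state is a dict: "clock": time; "q": joint angles; "qd": joint speeds; "tau": joint torques, N m; "tcp_pos": TCP position; "orientation": TCP orientation; "force": force on the tool from outside, world axes, zero at the start; "torque": the same for the moment, N m; "finger_gap": finger opening in m.
Only numpy, scipy, OpenCV 4.12 (cv2) and the standard library are available. Lean on these libraries where they do the work, as an engineer would, in place of code of your own. Each camera call takes 0.05 s, during which the arm holds its last target. There are 200 camera calls.

TASK

Bring the crucible into the camera's focus: with a fingertip press down the black pad in the middle of the rail's carriage to free its brake, keep it down while you push the carriage along the rail towards the camera until it rests against the marked stop, then let the pad come up so that the brake holds it there. Never drag the carriage against its brake, keep off the crucible, which must stay upright in its seat, and do not disturb the crucible block, the spare crucible, the brush or the jar beside the rail.

Things in the scene. Friction and masses are not known exactly. Their poses are not given: they have to be found in the camera images.
- focus_rail: Inspection rail, fixed: base plate 112 x 486 x 6 mm, two 12 mm steel rods 44 mm apart (axes 28 mm up) between end blocks 48 mm high, a rule on the robot's side, a black camera on a post (145 mm high) at the +y end. Origin on the worktop midway between the rods; own y runs along the rods to the camera, z up. Own y: rear block -210 to -190 mm, lens tip +190, camera end +285.
- pad_top (a point): Centre of the upper face of the black press pad in the middle of the carriage, 64 mm above the worktop when up. The pad is 44 mm across the rail and 54 mm along it; a ridge 5 mm wide and 4 mm high runs across each end, leaving a flat 44 mm long. The crucible's rim begins 45 mm ahead of this point, towards the camera.
- press_pad (a joint): How far the pad is down (m): 0 up, brake on; 0.006 at its lower end. Sprung: starts to move at about 6.5 N, 9 N at the lower end. A lever under it works the brake shoe, which holds the carriage with 20 to 28 N while the pad is up and is free from 0.001; press 0.003 to 0.005. Freed, the carriage slides with 1 to 3 N, so a pressing fingertip carries it by friction or by the pad's ridge.
- carriage_front (a point): Middle of the carriage's front face, which meets the stop: 75 mm ahead of the pad's centre along the rail, 28 mm above the worktop. The carriage is a plate 84 mm across the rail and 130 mm along it, top 50 mm above the worktop, from 55 mm behind the pad's centre to 75 mm ahead of it.
- focus_carriage (a joint): Travel of the carriage along the rail from where it stood at the start (m), growing towards the camera.
- stop_face (a point): Middle of the stop's rubber face, which the carriage's front meets; 28 mm above the worktop. The stop is a dark steel bar, 66 mm across the rods and 24 mm along them, with white index lines and a round knurled screw on top (56 mm above the worktop), fixed between carriage and camera, 60 to 150 mm ahead of the carriage's front at the start.
- seat (a point): Centre of the crucible's seat on the carriage (a ring 36 mm in diameter, 8 mm high), given 63 mm above the worktop, 58 mm ahead of the pad's centre.
- crucible_center (a point): Centre, half-way up, of the loose steel crucible (25 mm in diameter, 26 mm high) that stands in the seat; its rim is 76 mm above the worktop.
- crucible_block: Grey block with four holes, 60 x 150 x 22 mm, loose behind the rail (robot's far side); origin under its centre.
- spare_crucible: Second crucible, 25 mm in diameter, standing in a hole of the block; origin under its centre.
- brush: Small brush, 164 mm long, 8 mm high, lying on the robot's side of the rail; origin under its centre.
- sample_jar: Clear jar with a black lid, 54 mm in diameter, 80 mm high, beyond the rail's rear end; origin under its centre.

How it is judged:
By the outcome, as a careful person would: the job done as asked, in the order asked, and still so for the second after the job is handed in, with the robot touching nothing.
It also fails if it takes over 42 s, if anything falls off the work surface, if the arm or the gripper's body presses on something with over 40 N, if the wrist force passes 120 N, or if a joint passes its speed limit or range.

## Working session

There is one attempt and no reset: what is moved stays moved. The work goes in short steps, Python scripts to look and compute and a tool call to move; the robot and the scene stay as the last step left them, time stands still between calls to the robot, and variables do not carry over. Pictures are saved under pics/ and viewed, about 8 in all and at most 12, crops included, and the job is handed in when it is done.

Besides the shell and the picture viewer there is one more tool, called by a JSON object that holds its "fn" and its "kwargs", one argument or row to a line. move_arm: Moves the arm, as the interface text tells. Its arguments: {"type":"object","properties":{"linear":{"type":"array"},"rotation":{"type":"array"},"jaw":{"type":"array"},"newtons":{"type":"number"}},"required":["linear","rotation","jaw"]}

```bash
mkdir -p pics; ls; cat > h.py <<'E'
from bench import *
import numpy as np, cv2
def save(name,fn):
    im=snapshot(name); cv2.imwrite('pics/'+fn,im[:,:,::-1]); return im
def ray(cam,px):
    c=get_calibration(cam);R=np.array(c["R"]);t=np.array(c["t"]).ravel()
    d=R.T@np.linalg.solve(np.array(c["mtx"]),[px[0],px[1],1]);return -R.T@t,d
def atz(cam,px,z):
    o,d=ray(cam,px);return o+d*(z-o[2])/d[2]
def proj(cam,X):
    c=get_calibration(cam);p=np.array(c["mtx"])@(np.array(c["R"])@np.array(X)+np.array(c["t"]).ravel());return p[:2]/p[2]
E
python3 - <<'E'
from h import *
a=save('scene','s1.png');b=save('top','t1.png')
zs=dict(focus_rail=0,pad_top=.064,carriage_front=.028,stop_face=.028,seat=.063,crucible_center=.063,crucible_block=0,brush=0,sample_jar=0,spare_crucible=0)
for cam in ('top','scene'):
  print(cam,ray(cam,(280,210)))
  for n,z in zs.items():
    for r in spot_point(n,cam)[:2]: print(n,np.round(r['at'],1),round(r['score'],2),np.round(atz(cam,r['at'],z),4))
o=observe();print(o)
E
```

```text
pics
top (array([ 0.47503619, -0.05965533,  0.90449227]), array([ 0.08221755, -0.02453532, -0.9964907 ]))
focus_rail [257.2 226.2] 0.59 [ 0.5115 -0.0298  0.    ]
pad_top [289.3 214.4] 0.79 [ 0.5352 -0.1004  0.064 ]
pad_top [306.5 161.6] 0.71 [ 0.6505 -0.1366  0.064 ]
carriage_front [256.5 228. ] 0.8 [ 0.5064 -0.0292  0.028 ]
stop_face [211.9 243.1] 0.86 [0.4715 0.0693 0.028 ]
stop_face [256.8 228.6] 0.71 [ 0.505  -0.0299  0.028 ]
seat [264.7 224.8] 0.7 [ 0.5122 -0.0479  0.063 ]
crucible_center [302.  162.3] 0.69 [ 0.649 -0.127  0.063]
crucible_center [262.2 219.6] 0.54 [ 0.5233 -0.0424  0.063 ]
crucible_block [209.  243.6] 0.67 [0.4702 0.0801 0.    ]
crucible_block [302.7 159.5] 0.57 [ 0.6686 -0.1336  0.    ]
brush [293.2 251.9] 0.52 [ 0.4536 -0.1133  0.    ]
sample_jar [367.4 171.1] 0.6 [ 0.6435 -0.2849  0.    ]
spare_crucible [293.5 160.8] 0.54 [ 0.6653 -0.1121  0.    ]
scene (array([0.25467548, 0.4191837 , 0.73996702]), array([ 0.35367484, -0.56792009, -0.74328798]))
focus_rail [291.9 275.6] 0.7 [ 0.5098 -0.0262  0.    ]
pad_top [301.5 217.2] 0.86 [ 0.5355 -0.102   0.064 ]
carriag
[... 501 characters left out ...]
re_crucible [247.2 209.6] 0.69 [ 0.6617 -0.1147 -0.    ]
{'clock': 1.1, 'q': array([ 1.05658594e+00,  2.76401776e-01, -2.63950006e-02,  1.26800276e+00,
        1.99040259e-05,  1.46739807e+00]), 'qd': array([-0.00015016, -0.00153463,  0.0005233 ,  0.00017977, -0.00122926,
        0.00112041]), 'tau': array([ 7.50621857e-04, -4.45502508e+01,  2.95570564e+01,  9.97836978e-04,
        1.07687108e-04,  5.19165404e-07]), 'tcp_pos': array([0.24959883, 0.5729964 , 0.23131455]), 'orientation': array([-3.14157252e+00,  1.13683609e-06,  1.15998420e+00]), 'force': array([ 0.41040128, -0.65622617,  0.45977721]), 'torque': array([ 0.0046971 , -0.00466634,  0.02224909]), 'finger_gap': 0.08536305259445179}
```

```bash
python3 - <<'E'
import cv2
a=cv2.imread('pics/s1.png')[110:400,150:450];b=cv2.imread('pics/t1.png')[110:310,120:420]
cv2.imwrite('pics/c1.png',cv2.resize(a,None,fx=2,fy=2,interpolation=2));cv2.imwrite('pics/c2.png',cv2.resize(b,None,fx=2.6,fy=2.6,interpolation=2))
E
```

```text
(no output)
```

View pics/c1.png

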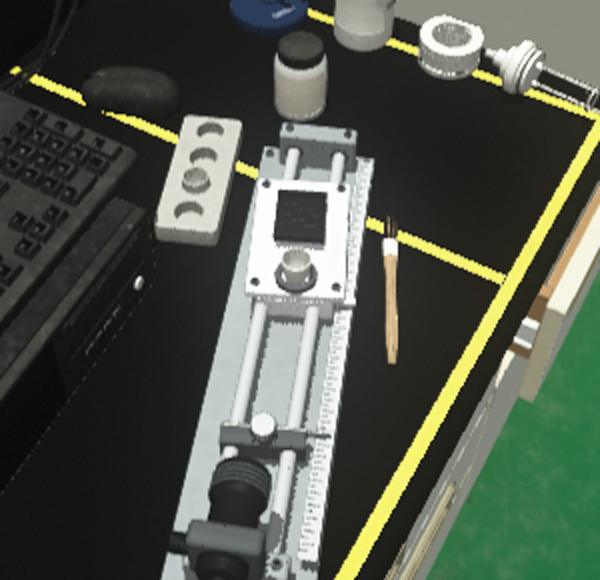

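View pics/c2.png

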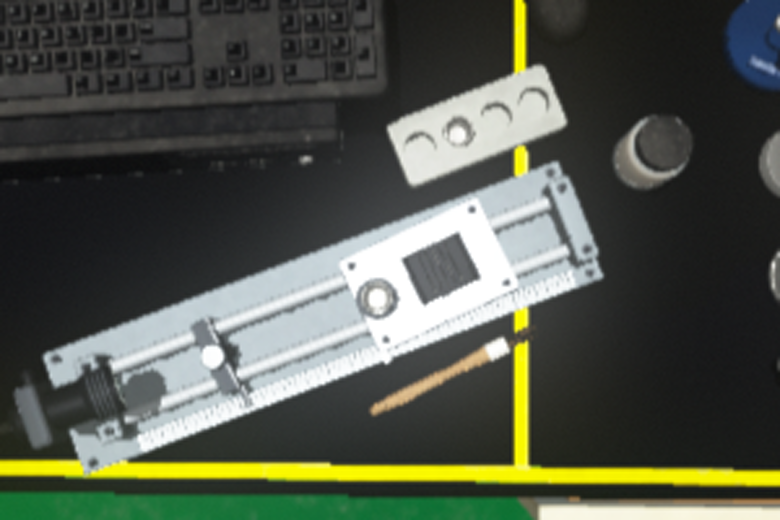

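The scene crop shows the carriage at the rear with its pad at full-frame (301,217), and the crucible is upright in its seat. The stop bar is at about (282,325), just in front of the lens. The top view agrees: pad at (289,213), stop at about (204,247), brush on the near side, block on the far side. The rail runs clear between them. I'll measure the rail's direction and start the transit.

```bash
python3 - <<'E'
from h import *
T=lambda p:(120+p[0]/2.6,110+p[1]/2.6)
S=lambda p:(150+p[0]/2,110+p[1]/2)
for cam,f,a,b,z in (('top',T,(115,362),(548,205),.034),('top',T,(165,400),(565,252),.034),('top',T,(45,355),(550,165),.006),('top',T,(85,470),(600,275),.006),('scene',S,(240,425),(260,305),.034),('scene',S,(297,425),(315,320),.034)):
    A=atz(cam,f(a),z);B=atz(cam,f(b),z);d=A-B;print(cam,np.round(A,3),np.round(B,3),np.degrees(np.arctan2(-d[0],d[1])))
E
```

```text
top [0.457 0.173 0.034] [ 0.596 -0.194  0.034] 20.74531875554208
top [0.425 0.13  0.034] [ 0.555 -0.209  0.034] 21.020260222195255
top [0.462 0.242 0.006] [ 0.636 -0.2    0.006] 21.504424473186386
top [0.363 0.203 0.006] [ 0.538 -0.245  0.006] 21.384461023927486
scene [0.483 0.087 0.034] [ 0.529 -0.018  0.034] 23.584329891344282
scene [0.445 0.064 0.034] [ 0.481 -0.029  0.034] 21.309101341084286
```

{"fn": "move_arm", "kwargs": {
  "linear": [
    [0.28,-0.67,0],
    [0.28,-0.67,0],
    [0.28,-0.67,0],
    [0.28,-0.67,0],
    [0.28,-0.67,0],
    [0.28,-0.67,0],
    [0.28,-0.67,0],
    [0.28,-0.67,0],
    [0.28,-0.67,0],
    [0.28,-0.67,0],
    [0.28,-0.67,0],
    [0.28,-0.67,0],
    [0.28,-0.67,0],
    [0.28,-0.67,0],
    [0.28,-0.67,0],
    [0.28,-0.67,0],
    [0.28,-0.67,0],
    [0.28,-0.67,0],
    [0.28,-0.67,0],
    [0.28,-0.67,0]
  ],
  "rotation": [
    [0,0,-2.3],
    [0,0,-2.3],
    [0,0,-2.3],
    [0,0,-2.3],
    [0,0,-2.3],
    [0,0,-2.3],
    [0,0,-2.3],
    [0,0,-2.3],
    [0,0,-2.3],
    [0,0,-2.3],
    [0,0,-2.3],
    [0,0,-2.3],
    [0,0,-2.3],
    [0,0,-2.3],
    [0,0,-2.3],
    [0,0,-2.3],
    [0,0,-2.3],
    [0,0,-2.3],
    [0,0,-2.3],
    [0,0,-2.3]
  ],
  "jaw": [1,1,1,1,1,1,1,1,1,1,1,1,1,1,1,1,1,1,1,1]
}}

```text
clock: 3.6
tcp_pos: [0.53, -0.0982, 0.2315]
orientation: [3.141, -0.0, 0.356]
force: [0.4, 1.6, 0.2]
finger_gap: 0.0
```

{"fn": "move_arm", "kwargs": {
  "linear": [
    [0.07,0.03,-0.4],
    [0,0,-0.4],
    [0,0,-0.4],
    [0,0,-0.4],
    [0,0,-0.4],
    [0,0,-0.4],
    [0,0,-0.3],
    [0,0,0],
    [0,0,0]
  ],
  "rotation": [
    [0,0,0.8],
    [0,0,0],
    [0,0,0],
    [0,0,0],
    [0,0,0],
    [0,0,0],
    [0,0,0],
    [0,0,0],
    [0,0,0]
  ],
  "jaw": [1,1,1,1,1,1,1,1,1]
}}

```text
clock: 4.72
tcp_pos: [0.5337, -0.0957, 0.097]
orientation: [3.141, -0.001, 0.371]
force: [-0.2, -0.3, -0.4]
finger_gap: -0.0001
```

```bash
python3 - <<'E'
from h import *
a=save('scene','s2.png')
o=observe();p=o['tcp_pos'];print(p,o['force'],o['clock'])
u=np.array([-.3616,.9323,0]);v=np.array([.9323,.3616,0])
pad=np.array([.5354,-.101,.064])
cv2.imwrite('pics/c3.png',cv2.resize(a[170:310,230:400][:,:,::-1],None,fx=4,fy=4,interpolation=2))
f=lambda X:np.round((proj('scene',X)-[230,170])*4)
print('tcp',f(p)); print('pad',[f(pad+a*.027*u+b*.022*v) for a in(-1,1) for b in(-1,1)])
E
```

```text
[ 0.53393411 -0.09574988  0.09722765] [-1.05413058 -0.07022891  0.30718743] 4.775
tcp [283. 148.]
pad [array([343., 151.]), array([245., 139.]), array([327., 244.]), array([225., 231.])]
```

View pics/c3.png

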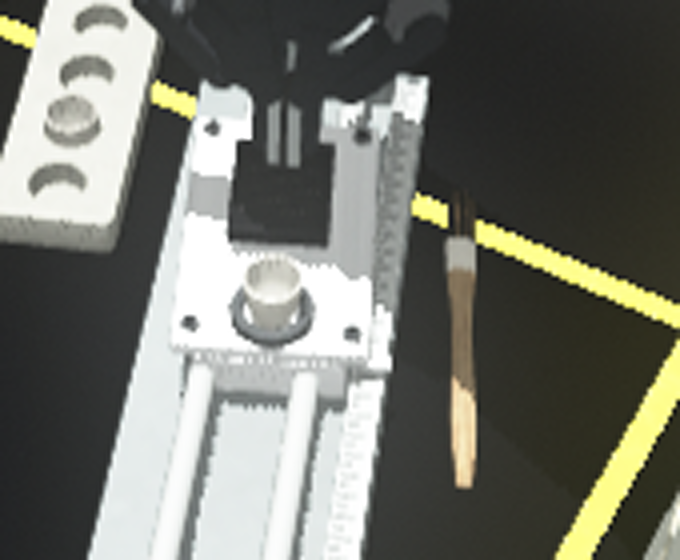

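The crop shows the shut fingertips at (283,165) above the pad. The pad's front edge, at about (230–330, 240), matches the projected corners to 1–2 mm, and the crucible is clear in front. I'll descend gently until contact.

{"fn": "move_arm", "kwargs": {
  "linear": [
    [0,0,-0.2],
    [0,0,-0.2],
    [0,0,-0.16],
    [0,0,-0.04],
    [0,0,-0.04],
    [0,0,0]
  ],
  "rotation": [
    [0,0,0],
    [0,0,0],
    [0,0,0],
    [0,0,0],
    [0,0,0],
    [0,0,0]
  ],
  "jaw": [1,1,1,1,1,1]
}}

```text
clock: 5.52
tcp_pos: [0.5332, -0.0955, 0.0644]
orientation: [3.141, -0.0, 0.371]
force: [-0.6, -0.1, 0.5]
finger_gap: 0.0001
```

```bash
python3 -c "
from bench import *
o=observe();print(o['tcp_pos'],o['force'],o['clock'])"
```

```text
[ 0.53320794 -0.09553681  0.06441657] [-0.55829038 -0.14480098  0.45303764] 5.525
```

{"fn": "move_arm", "kwargs": {
  "linear": [
    [0,0,-0.03],
    [0,0,-0.03],
    [0,0,0],
    [0,0,0]
  ],
  "rotation": [
    [0,0,0],
    [0,0,0],
    [0,0,0],
    [0,0,0]
  ],
  "jaw": [1,1,1,1]
}}

```text
clock: 6.02
tcp_pos: [0.5336, -0.0957, 0.0624]
orientation: [3.141, -0.001, 0.371]
force: [-1.3, 0.3, 6.9]
finger_gap: -0.0
```

{"fn": "move_arm", "kwargs": {
  "linear": [
    [0,0,-0.04],
    [0,0,-0.03],
    [0,0,0],
    [0,0,0]
  ],
  "rotation": [
    [0,0,0],
    [0,0,0],
    [0,0,0],
    [0,0,0]
  ],
  "jaw": [1,1,1,1]
}}

```text
clock: 6.52
tcp_pos: [0.5337, -0.0959, 0.0592]
orientation: [3.14, -0.001, 0.371]
force: [-2.8, 0.7, 7.5]
finger_gap: -0.0002
```

```bash
python3 -c "
from bench import *
for i in range(3):
  snapshot('top');o=observe();print(o['tcp_pos'],o['force'],o['clock'])"
```

```text
[ 0.533673   -0.09589723  0.05920029] [-1.75943554  0.10570703  8.56576389] 6.575
[ 0.53368309 -0.09590005  0.05920627] [-2.26999268 -0.21376889  8.31708656] 6.625
[ 0.53365988 -0.09590653  0.05918151] [-1.75067052  0.26865196  7.63238656] 6.675
```

{"fn": "move_arm", "kwargs": {
  "linear": [
    [-0.01,0.025,0],
    [-0.02,0.045,0],
    [-0.02,0.05,0],
    [-0.02,0.05,0],
    [-0.02,0.05,0]
  ],
  "rotation": [
    [0,0,0],
    [0,0,0],
    [0,0,0],
    [0,0,0],
    [0,0,0]
  ],
  "jaw": [1,1,1,1,1]
}}

```text
clock: 7.3
tcp_pos: [0.529, -0.0861, 0.0592]
orientation: [3.138, 0.001, 0.37]
force: [-3.8, -4.4, 8.3]
finger_gap: -0.0001
```

```bash
cat > chk.py <<'E'
from h import *
u=np.array([-.3616,.9323,0])
for c in('top','scene'):
  snapshot(c);o=observe();print(np.round(o['tcp_pos'],4),np.round(o['force'],1),'along',round(o['force']@u,2),o['clock'])
  for n,z in (('carriage_front',.028),('stop_face',.028),('seat',.063),('pad_top',.06)):
    for r in spot_point(n,c)[:1]: print(c,n,round(r['score'],2),np.round(atz(c,r['at'],z),4))
E
python3 chk.py
```

```text
[ 0.5287 -0.0857  0.0592] [-3.1 -1.9  8.6] along -0.69 7.35
top stop_face 0.58 [0.4722 0.0698 0.028 ]
[ 0.5288 -0.0857  0.0591] [-3.9 -3.5  7.9] along -1.82 7.6
scene carriage_front 0.82 [ 0.5019 -0.025   0.028 ]
scene stop_face 0.9 [0.4694 0.0748 0.028 ]
scene seat 0.84 [ 0.5038 -0.0386  0.063 ]
scene pad_top 0.75 [ 0.5325 -0.0953  0.06  ]
```

{"fn": "move_arm", "kwargs": {
  "linear": [
    [-0.04,0.04,0],
    [-0.03,0.07,0],
    [-0.035,0.09,0],
    [-0.035,0.09,0],
    [-0.035,0.09,0],
    [-0.035,0.09,0],
    [-0.035,0.09,0],
    [-0.02,0.05,0]
  ],
  "rotation": [
    [0,0,0],
    [0,0,0],
    [0,0,0],
    [0,0,0],
    [0,0,0],
    [0,0,0],
    [0,0,0],
    [0,0,0]
  ],
  "jaw": [1,1,1,1,1,1,1,1]
}}

```text
clock: 8.8
tcp_pos: [0.5141, -0.0555, 0.0586]
orientation: [3.138, 0.004, 0.37]
force: [-5.2, -3.0, 9.0]
finger_gap: -0.0002
```

```bash
python3 chk.py
```

```text
[ 0.5139 -0.0552  0.0586] [-5.4 -3.7  8.6] along -1.55 8.85
top stop_face 0.6 [0.4741 0.0747 0.028 ]
[ 0.5139 -0.0552  0.0585] [-5.5 -2.8  8. ] along -0.65 9.1
scene carriage_front 0.92 [0.4817 0.011  0.028 ]
scene stop_face 0.59 [0.4689 0.0749 0.028 ]
scene seat 0.79 [ 0.4915 -0.0059  0.063 ]
scene pad_top 0.76 [ 0.5187 -0.0643  0.06  ]
```

The carriage is following, but the sideways force on the tool has grown, so I'll look before continuing.

```bash
python3 - <<'E'
from h import *
a=save('scene','s3.png')
b=save('top','t3.png')
p=observe()['tcp_pos']
A=cv2.resize(a[190:340,230:400][:,:,::-1],None,fx=3.5,fy=3.5,interpolation=2)
cv2.imwrite('pics/c4.png',A)
print(np.round((proj('scene',p)-[230,190])*3.5))
B=cv2.resize(b[150:290,180:350][:,:,::-1],None,fx=3.5,fy=3.5,interpolation=2);cv2.imwrite('pics/c5.png',B)
E
```

```text
[241. 183.]
```

View pics/c4.png

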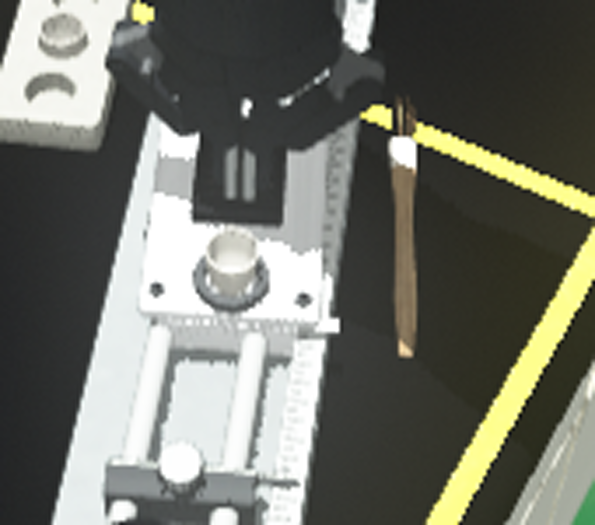

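View pics/c5.png

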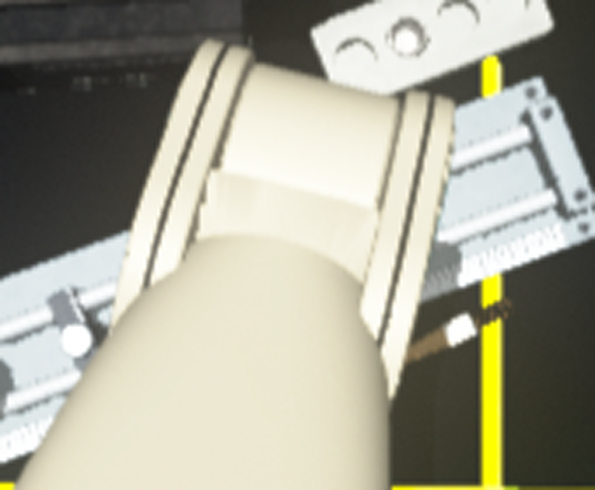

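The fingers are still centred across the pad (tips at about (240,195), pad 192–285). Nothing else touches, the crucible is upright, and the stop is well ahead at row 460. I'll ease the sideways load by steering slightly to −x and go on.

{"fn": "move_arm", "kwargs": {
  "linear": [
    [-0.05,0.02,0],
    [-0.05,0.05,0],
    [-0.04,0.09,0],
    [-0.04,0.09,0],
    [-0.04,0.09,0],
    [-0.04,0.09,0],
    [-0.04,0.09,0],
    [-0.02,0.05,0]
  ],
  "rotation": [
    [0,0,0],
    [0,0,0],
    [0,0,0],
    [0,0,0],
    [0,0,0],
    [0,0,0],
    [0,0,0],
    [0,0,0]
  ],
  "jaw": [1,1,1,1,1,1,1,1]
}}

```text
clock: 10.4
tcp_pos: [0.4998, -0.0267, 0.0591]
orientation: [3.138, 0.0, 0.371]
force: [-3.5, -3.2, 8.5]
finger_gap: 0.0
```

```bash
python3 chk.py
```

```text
[ 0.4996 -0.0263  0.0591] [-3.  -2.   8.2] along -0.74 10.45
[ 0.4996 -0.0264  0.059 ] [-2.5 -2.6  8. ] along -1.51 10.7
scene carriage_front 0.73 [0.4733 0.0385 0.028 ]
scene stop_face 0.76 [0.4686 0.0755 0.028 ]
scene seat 0.6 [0.4761 0.0219 0.063 ]
scene pad_top 0.23 [0.4561 0.0898 0.06  ]
```

{"fn": "move_arm", "kwargs": {
  "linear": [
    [-0.04,0.04,0],
    [-0.05,0.09,0],
    [-0.045,0.09,0],
    [-0.045,0.09,0],
    [-0.045,0.09,0],
    [-0.03,0.06,0],
    [-0.02,0.04,0]
  ],
  "rotation": [
    [0,0,0],
    [0,0,0],
    [0,0,0],
    [0,0,0],
    [0,0,0],
    [0,0,0],
    [0,0,0]
  ],
  "jaw": [1,1,1,1,1,1,1]
}}

```text
clock: 11.78
tcp_pos: [0.4873, -0.0014, 0.0595]
orientation: [3.138, -0.002, 0.371]
force: [-0.3, -3.5, 7.6]
finger_gap: 0.0004
```

```bash
python3 chk.py
```

```text
[ 0.4872 -0.0011  0.0594] [-1.3 -2.4  7.3] along -1.74 11.825
[ 0.4872 -0.0011  0.0594] [-1.3 -0.5  7.7] along -0.03 12.075
scene carriage_front 0.95 [0.4561 0.0668 0.028 ]
scene stop_face 0.83 [0.4692 0.0714 0.028 ]
scene seat 0.53 [ 0.6274 -0.0934  0.063 ]
scene pad_top 0.57 [ 0.4889 -0.0072  0.06  ]
```

{"fn": "move_arm", "kwargs": {
  "linear": [
    [-0.02,0.05,-0.01],
    [-0.025,0.05,0],
    [-0.01,0.03,0],
    [-0.01,0.03,0],
    [0,0,0]
  ],
  "rotation": [
    [0,0,0],
    [0,0,0],
    [0,0,0],
    [0,0,0],
    [0,0,0]
  ],
  "jaw": [1,1,1,1,1]
}}

```text
clock: 12.9
tcp_pos: [0.4843, 0.0052, 0.0591]
orientation: [3.135, -0.001, 0.37]
force: [-1.1, -3.9, 8.5]
finger_gap: 0.0001
```

```bash
python3 chk.py
```

```text
[0.4843 0.0052 0.0591] [-0.7 -5.5  8.8] along -4.84 12.95
top pad_top 0.54 [ 0.4914 -0.0052  0.06  ]
[0.4843 0.0052 0.0591] [-1.1 -5.2  8.9] along -4.43 13.2
scene carriage_front 0.7 [0.4559 0.0693 0.028 ]
scene stop_face 0.92 [0.4676 0.0727 0.028 ]
scene seat 0.55 [0.4602 0.0513 0.063 ]
scene pad_top 0.58 [ 0.487  -0.0027  0.06  ]
```

The along-rail reaction has risen to about 4.6 N and stays there, with travel falling short of the command, which suggests the stop. I'll nudge it a little more and look.

{"fn": "move_arm", "kwargs": {
  "linear": [
    [-0.01,0.03,0],
    [-0.005,0.02,0],
    [0,0,0]
  ],
  "rotation": [
    [0,0,0],
    [0,0,0],
    [0,0,0]
  ],
  "jaw": [1,1,1]
}}

```text
clock: 13.78
tcp_pos: [0.4843, 0.0074, 0.0594]
orientation: [3.134, -0.002, 0.37]
force: [-0.7, -5.1, 7.5]
finger_gap: -0.0003
```

```bash
python3 chk.py; python3 - <<'E'
from h import *
a=save('scene','s4.png')
cv2.imwrite('pics/c6.png',cv2.resize(a[220:350,230:370][:,:,::-1],None,fx=4.5,fy=4.5,interpolation=2))
E
```

```text
[0.4843 0.0075 0.0594] [-1.2 -5.8  9.1] along -5.01 13.825
top pad_top 0.53 [ 0.4866 -0.0006  0.06  ]
[0.4843 0.0074 0.0594] [-0.3 -5.3  8.4] along -4.85 14.075
scene carriage_front 0.91 [0.4512 0.0706 0.028 ]
scene stop_face 0.7 [0.4673 0.0756 0.028 ]
scene seat 0.73 [0.46   0.0541 0.063 ]
scene pad_top 0.66 [ 0.4846 -0.0046  0.06  ]
```

View pics/c6.png

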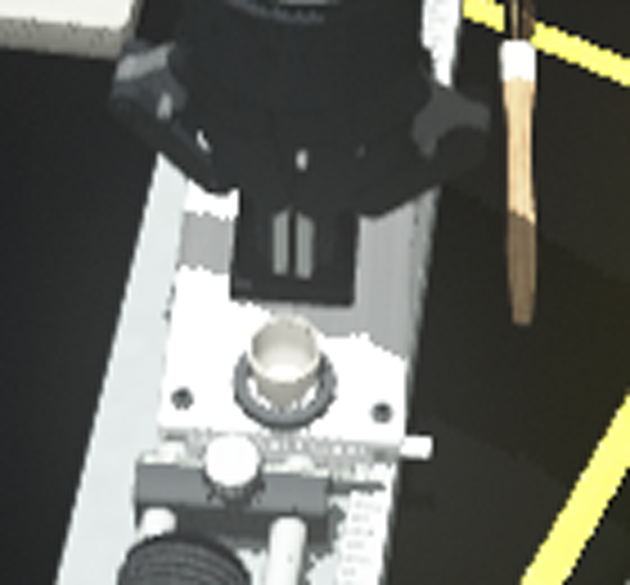

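The picture shows the carriage front up against the stop bar at about (230–390, 450–470), with the crucible upright. The fingertip has begun to slip forward on the pad, since the pad's front edge is now about 24 px ahead of it. I'll push on until the ridge catches, to make sure of the stop.

{"fn": "move_arm", "kwargs": {
  "linear": [
    [-0.015,0.03,0],
    [-0.015,0.03,0],
    [-0.01,0.03,0],
    [0,0,0]
  ],
  "rotation": [
    [0,0,0],
    [0,0,0],
    [0,0,0],
    [0,0,0]
  ],
  "jaw": [1,1,1,1]
}}

```text
clock: 14.82
tcp_pos: [0.484, 0.01, 0.06]
orientation: [3.128, -0.003, 0.369]
force: [0.6, -10.6, 8.0]
finger_gap: -0.0003
```

```bash
python3 chk.py
```

```text
[0.4839 0.01   0.06  ] [  0.8 -11.7   7.2] along -11.18 14.875
top pad_top 0.4 [ 4.924e-01 -3.000e-04  6.000e-02]
[0.4839 0.01   0.06  ] [  1.1 -10.8   8.3] along -10.48 15.125
scene carriage_front 0.89 [0.4517 0.0688 0.028 ]
scene stop_face 0.91 [0.4653 0.0739 0.028 ]
scene seat 0.7 [0.4603 0.0545 0.063 ]
scene pad_top 0.82 [ 0.4869 -0.0041  0.06  ]
```

The ridge has caught and the reaction is steady at 11 N with no carriage motion, so it's against the stop. I'll ease the push while keeping it positive, then lift straight up.

{"fn": "move_arm", "kwargs": {
  "linear": [
    [0.01,-0.02,0],
    [0,0,0.03],
    [0,0,0.03],
    [0,0,0.04],
    [0,0,0.04],
    [0,0,0.04],
    [0,0,0.04],
    [0,0,0.1],
    [0,0,0.2],
    [0,0,0.3]
  ],
  "rotation": [
    [0,0,0],
    [0,0,0],
    [0,0,0],
    [0,0,0],
    [0,0,0],
    [0,0,0],
    [0,0,0],
    [0,0,0],
    [0,0,0],
    [0,0,0]
  ],
  "jaw": [1,1,1,1,1,1,1,1,1,1]
}}

```text
clock: 16.58
tcp_pos: [0.4796, 0.0138, 0.0989]
orientation: [-3.141, 0.001, 0.371]
force: [0.4, -0.1, 0.2]
finger_gap: 0.0002
```

{"fn": "move_arm", "kwargs": {
  "linear": [
    [0,0,0.5],
    [0,0,0.7],
    [0,0,0.7],
    [0,-0.5,0.5],
    [0,-0.8,0],
    [0,-0.8,0],
    [0,-0.8,0],
    [0,-0.8,0],
    [0,-0.5,0],
    [0,0,0]
  ],
  "rotation": [
    [0,0,0],
    [0,0,0],
    [0,0,0],
    [0,0,0],
    [0,0,0],
    [0,0,0],
    [0,0,0],
    [0,0,0],
    [0,0,0],
    [0,0,0]
  ],
  "jaw": [1,1,1,1,1,1,1,1,1,1]
}}

```text
clock: 17.82
tcp_pos: [0.4803, -0.1979, 0.2193]
orientation: [3.141, -0.001, 0.369]
force: [-0.1, 1.4, -0.5]
finger_gap: -0.0001
```

```bash
python3 chk.py; python3 - <<'E'
from h import *
a=save('scene','s5.png');b=save('top','t5.png')
A=cv2.resize(a[210:350,230:370][:,:,::-1],None,fx=4,fy=4,interpolation=2)
cv2.imwrite('pics/c7.png',A)
E
```

```text
[ 0.4801 -0.1968  0.2191] [-0.3  0.   0.3] along 0.12 17.875
top carriage_front 0.86 [0.4527 0.0733 0.028 ]
top stop_face 0.64 [0.4708 0.072  0.028 ]
top seat 0.74 [0.4641 0.0534 0.063 ]
top pad_top 0.97 [0.4881 0.0009 0.06  ]
[ 0.48   -0.1955  0.2185] [-0.2 -0.2  0.6] along -0.14 18.125
scene carriage_front 0.56 [0.4514 0.0713 0.028 ]
scene stop_face 0.71 [0.4646 0.079  0.028 ]
scene seat 0.81 [0.4594 0.049  0.063 ]
scene pad_top 0.8 [0.4863 0.0005 0.06  ]
```

View pics/c7.png

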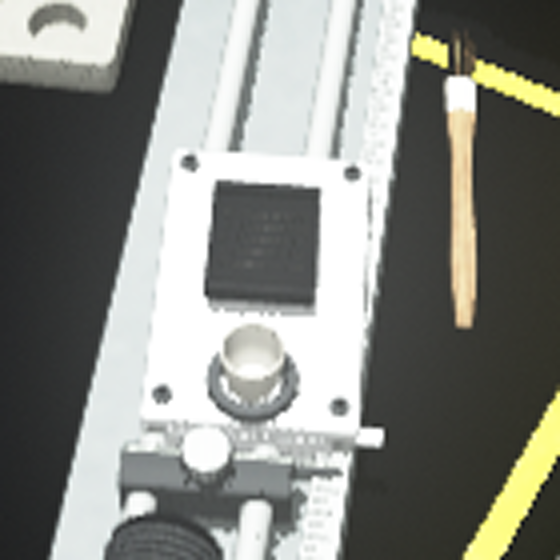

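View pics/t5.png

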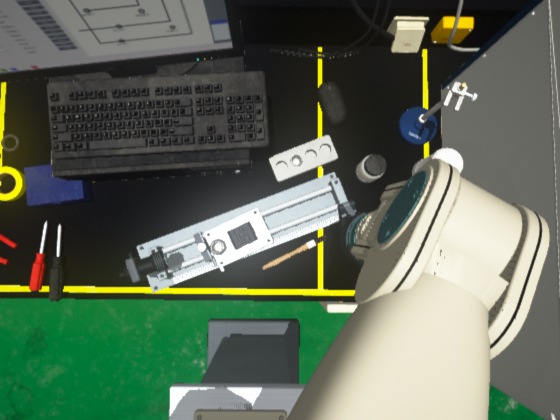

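Pad travel is about 112 mm, against about 110 mm estimated to the stop. One zoom to check for a gap there.

```bash
python3 - <<'E'
import cv2
b=cv2.imread('pics/t5.png')[215:285,160:250];a=cv2.imread('pics/s5.png')[300:350,250:340]
cv2.imwrite('pics/c8.png',cv2.vconcat([cv2.resize(b,(540,420),interpolation=cv2.INTER_NEAREST)]))
E
```

```text
(no output)
```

View pics/c8.png

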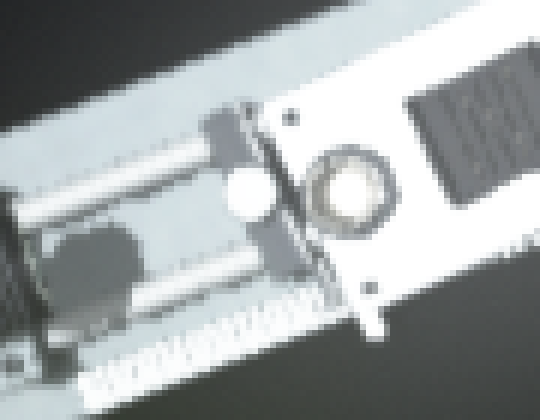

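The carriage meets the stop at about (290,180) with no rod showing between them, and the crucible is concentric in its seat. The arm is clear, so I'll hand the job in.

```bash
python3 -c "
from bench import *
print(finish_job(), observe()['clock'])"
```

```text
the job is handed in; nothing more can be done
the job is handed in; nothing more can be done
```

The carriage is now against the marked stop with the pad up, and I handed the job in at about 18 s of the 42 s allowed. I pressed the pad about 3–4 mm down (about 8 N) with the shut fingertips and kept it down while pushing the carriage about 112 mm. After it met the stop, I eased the push slightly, lifted straight up and backed away.

**Checks**
- **At the stop:** with the pad down, the push held steady at about 11 N and the carriage did not move. The last zoom shows no gap, and the travel fits the roughly 110 mm measured beforehand.
- **Surroundings:** in the last pictures the crucible is upright and centred in its seat. The block, spare crucible, brush and jar look undisturbed. The wrist force reads about zero.

**What disagreed or was not checked**
- **Rail direction:** the pictures gave about 21°, but the tool followed about 25–26°. This caused up to about 6 N of sideways force on the pad part-way, until I steered slightly to −x.
- **Fingertip slip:** the fingertip slid a few millimetres forward on the pad once the carriage had reached the stop, until the ridge caught it.
- **Stop position:** the networks' points for the stop and the carriage front differ by 10–20 mm across the rail, but along it they agree within about a centimetre.
- **Brake:** I did not test its hold by force.

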